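Drain the holding vessel: pan under the spout, valve to half open

ROBOT

A 6-joint arm with a two-finger parallel gripper is mounted at the origin on the work surface. World frame = base frame: x ahead of the robot, y to its left, z up, the work surface at z = 0. Lengths are in mm, angles in rad, forces in N, time in s.
With the tool pointing down it reaches from about 300 to 775 mm from the base axis. Payload 14.6 kg.
Tool frame: the origin (TCP) lies between the finger pads; the fingertips stand 19 mm ahead of it and the grasp point (between the pads) is the TCP (manip.tcp_to_tips is the distance from the TCP to the fingertips, in mm); x points along the fingers, z is the direction in which the jaws open and shut, and the axes are right-handed (so a half turn about x gives the same grasp; the last joint's range is limited). The gripper opens to 94 mm and grips with 3 to 60 N. Pads are 16 mm wide; open, the fingers measure 119 mm over their backs; the gripper's body (75 mm by 177 mm) begins 78 mm behind the grasp point.
Start: joints at [-1.201, 0.3, 1.521, -0, 1.321, -0.067], TCP at [232.665, -498.354, 224.446] pointing down, gripper open.
Joint ranges: [-3.03, 3.03], [-0.79, 2.21], [0.23, 2.52], [-1.04, 4.18], [0, 3.07], [-2.55, 2.55]. Speed limits (rad/s): [2.22, 2.22, 2.57, 3.14, 3.14, 3.14].

INTERFACE

Orientations are given as [roll, pitch, yaw] about the fixed x, y, z axes, in that order (R = Rz(yaw) Ry(pitch) Rx(roll)).
In Python, from cell import manip gives the robot as it stands.
- The arm moves only by the tool jog_arm, never from a script. Its argument "moves" is a list that holds one entry, the list of rows, each a list of 6 numbers: the shift along the world's x, y, z in mm, then the turn, a rotation vector about the world's x, y, z in degrees. In form: [[[dx, dy, dz, wx, wy, wz], ...]]. A call has 1 to 5 rows; each row shifts and turns the pose as measured when the row begins; what a row does not reach is not made up. A row lasts 1/10 s, in which the tool goes at most 50 mm and 8.59 degrees, less where a joint would pass 70% of its speed; a pose out of reach is approached as far as the arm can. A call is refused whole if a number of a shift passes 50 or a number of a turn 8.59, either way. A call with a gripper value outside its range is refused whole. "gripper" is the opening, from -1 (shut) to 1 (fully open), set as the call begins (left out, the last holds). The fingers move at their own pace and stop on an object; "squeeze" is the grip in N (left out, the last holds). Time passes only in rows, so rows that do not move let the fingers close. It gives the time, the measured TCP pose, the force and the opening at its end, in the units of the state.
- manip.read_state(): the state, without advancing time (a new reading comes with each control period).
- manip.camera(name): name is "side" or "top" or "wrist"; returns (picture, depth): 420x560x3 uint8, blue, green, red; 420x560 float32, mm along the optical axis (not along the pixel's ray), 0 where there is no reading.
- manip.camera_params(name): a dict with "fx", "fy", "cx", "cy" (pixels), "rvec" (rotation vector, rad) and "tvec" (3), from world to camera coordinates, as OpenCV has them. Camera axes: x right, y down, z forward; pixel columns grow to the right and rows downward; lengths in mm; the calibration is good to about 2 mm. A picture is of the moment at which its call begins: read the wrist's pose just before it. camera_params takes no time and is no camera call; for the wrist camera it gives the pose at the moment of the call.
- manip.sign_off(): hands the job in, once; it reports no verdict.
The state is a dict: "clock": time; "joints": joint angles; "qd": joint speeds; "effort": joint torques, N m; "eef_pos": TCP position; "eef_rot": TCP orientation; "wrist_force": force on the tool from outside, world axes, zero at the start; "moment": the same for the moment, N m; "finger_gap": finger opening in mm.
Only numpy, scipy, OpenCV 4.12 (cv2) and the standard library are available. Lean on these libraries where they do the work, as an engineer would, in place of code of your own. Each camera call takes 0.05 s, during which the arm holds its last target. There are 200 camera calls.

TASK

We want to drain the small steel holding vessel slowly. First bring the steel pan with the black handle under the outlet spout, so that it stands flat on the bench with the spout over about its middle; only then open the valve half way: lift the blue lever out of its closed notch (red dot), swing it round to the half-open notch (yellow dot) and let it drop fully home there. Leave the other things on the bench where they are.

Things in the scene. Friction and masses are not known exactly. Their poses are not given: they have to be found in the camera images.
- skid: fixed steel rig: vessel (190 mm wide, 490 high) on legs, then a level 38 mm tube, axis 150 mm up, through a butterfly valve to a spout. Origin on the bench below the upright valve stem. y axis along the tube: vessel at -265 mm, valve 0, spout +235; x level, square to it (closed lever points to -x). Base plate 6 mm thick: x -125..125, y -380..20 mm.
- outlet (a point): centre of the spout's mouth, which faces down, 85 mm above the bench; its flange is 51 mm wide and it stands at x = 0, y = 235 mm of the skid
- stem_top (a point): on the valve stem's axis at the level of the lever's cross pin, 228 mm above the bench: the lever turns about the upright line through this point and tilts up about this point. The notch plate round the stem is 10 mm thick, its top 215 mm above the bench, 83 mm in radius.
- valve (a joint): turn of the lever about the stem, rad: 0 = closed notch (red dot, lever along the skid's -x), growing towards the spout (clockwise from above), 0.785 = half-open notch (yellow dot), 1.571 = fully open (green dot, lever along the skid's +y). Turns only while lifted out of a notch, with about 1.5 N at the grip, and stays where it is left. Play in a notch 0.02 rad.
- handle (a joint): lift of the lever, rad: 0 = down, its tooth fully home in a notch. From about 0.14 rad (20 mm up at the grip) the tooth is clear of the notches; stop at 0.36. A spring and its weight press it down with 4 to 5 N at the grip; let go between notches it rests on the plate at about 0.11, over a notch it drops in.
- handle_grip (a point): centre of the lever's blue round grip, 22 mm thick and 86 mm long, lying radially, 145 mm from the stem's axis (it runs from 101 to 187 mm) and 228 mm above the bench when home; its x axis points along the lever to the stem, y across it
- pan_center (a point): centre, half-way up, of the loose round steel pan: 180 mm wide outside, 50 mm high, wall 3 mm, 0.5 kg, empty, flat on the bench at the spout's side of the rig. The point lies 25 mm above its underside. The pan's -x axis points out along its stick handle, z up.
- pan_grip (a point): point on the pan's straight black handle to take it by: 165 mm from the pan's centre along the pan's -x, 42 mm above the bench; the handle is 18 mm wide, 10 mm thick and runs from 103 to 228 mm from the centre; y is across it
- beaker: glass beaker 72 mm wide, 110 mm high, a bystander; origin under its centre
- sample_jar: jar with blue lid, 60 mm wide, 85 mm high, a bystander; origin under its centre
- ph_meter: black meter lying flat, 85 x 150 x 34 mm, a bystander; origin under its centre
- spool: spare steel pipe piece lying on the rig's base plate behind the tube, 126 mm long along its y axis, 51 mm over its flanges, a bystander; origin under its centre
- marker: marker pen lying on the rig's base plate in front of the tube, 135 mm long along its x axis, a bystander; origin under its centre

How it is judged:
By the outcome, as a careful person would: the job done as asked, in the order asked, and still so for the second after the job is handed in, with the robot touching nothing.
It also fails if it takes over 54 s, if anything falls off the work surface, if the arm or the gripper's body presses on something with over 40 N, if the wrist force passes 120 N, or if a joint passes its speed limit or range.

## Working session

There is one attempt and no reset: what is moved stays moved. The work goes in short steps, Python scripts to look and compute and a tool call to move; the robot and the scene stay as the last step left them, time stands still between calls to the robot, and variables do not carry over. Pictures are saved under pics/ and viewed, about 8 in all and at most 12, crops included, and the job is handed in when it is done.

Besides the shell and the picture viewer there is one more tool, called as name([rows], argument=value, ...), one row to a line, values as JSON. jog_arm: Moves the arm, as the interface text tells. Its arguments: {"type":"object","properties":{"moves":{"type":"array","items":{"type":"array","items":{"type":"array","items":{"type":"number"}}}},"gripper":{"type":"number"},"squeeze":{"type":"number"}},"required":["moves"]}

```bash
mkdir -p pics; ls; cat > h.py <<'E'
import numpy as np, cv2
from cell import manip
def ray(p,u,v):
    R=cv2.Rodrigues(np.float64(p['rvec']))[0]; t=np.float64(p['tvec']).ravel()
    d=R.T@np.array([(u-p['cx'])/p['fx'],(v-p['cy'])/p['fy'],1.0]); return -R.T@t,d
def plane(p,u,v,z):
    c,d=ray(p,u,v); return c+d*(z-c[2])/d[2]
def pts(p,D):
    v,u=np.mgrid[:D.shape[0],:D.shape[1]]
    R=cv2.Rodrigues(np.float64(p['rvec']))[0]; t=np.float64(p['tvec']).ravel()
    X=np.stack([(u-p['cx'])/p['fx']*D,(v-p['cy'])/p['fy']*D,D],-1)
    return (X-t)@R
E
python3 - <<'E'
from h import *
s=manip.read_state();print(s)
for n in('top','side'):
    p=manip.camera_params(n);im,D=manip.camera(n)
    cv2.imwrite(f'pics/{n}0.png',im);np.savez(f'{n}0.npz',im=im,D=D)
    print(n,p, ray(p,280,210))
E
```

```text
pics
{'clock': 0.0, 'joints': array([-1.20060261e+00,  3.00453659e-01,  1.52159364e+00, -9.97977445e-06,
        1.32070862e+00, -6.66235592e-02]), 'qd': array([-0.00161028, -0.00026397, -0.00175244, -0.00013642, -0.00036114,
        0.00043893]), 'effort': array([-7.87867193e-04, -5.31807375e+01, -3.52737916e+01,  7.08416034e-02,
        2.44519935e-02, -6.79507275e-05]), 'eef_pos': array([ 232.57500244, -498.13197275,  223.89057502]), 'eef_rot': array([3.08327866, 1.56963302, 1.94930208]), 'wrist_force': array([-0.5917254 , -0.30716443,  0.32780842]), 'moment': array([0.00895985, 0.03762464, 0.00396646]), 'finger_gap': 94.08988590301766}
top {'fx': 399.66316416010176, 'fy': 399.66316416010176, 'cx': 282.7365952470578, 'cy': 208.46680397231196, 'rvec': array([ 2.13350737, -2.15731976,  0.14806955]), 'tvec': array([   1.41819092,  585.27719627, 1054.34217827])} (array([ 429.71139579,   -9.20865509, 1126.69967321]), array([ 0.13818804,  0.01065915, -0.99037975]))
side {'fx': 432.92087975224365, 'fy': 432.92087975224365, 'cx': 285.44687997226396, 'cy': 207.2959122951951, 'rvec': array([ 0.91581545, -2.29674647,  1.27059704]), 'tvec': array([396.09062113, 339.90668966, 860.65130641])} (array([-91.01027073, 670.24202489, 745.41114007]), array([ 0.59055019, -0.60317144, -0.53631334]))
```

View pics/top0.png

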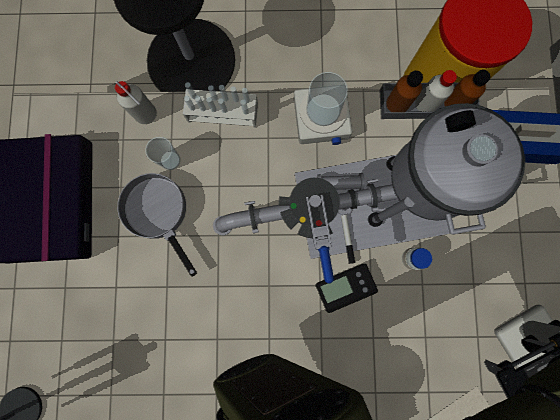

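View pics/side0.png

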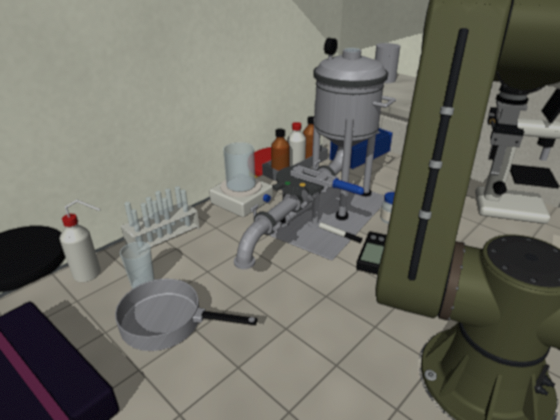

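Top view: pan around (153,206), with its handle running to (193,273). The spout is at (222,226), the blue lever grip at (325,265), the stem near (318,205), the beaker at (160,152) and the pH meter at (347,287). Next I'll measure these.

```bash
python3 - <<'E'
from h import *
P={n:manip.camera_params(n) for n in('top','side')}
Z={n:np.load(f'{n}0.npz') for n in P}
hsv={n:cv2.cvtColor(Z[n]['im'],cv2.COLOR_BGR2HSV) for n in P}
X={n:pts(P[n],Z[n]['D']) for n in P}
def blob(n,lo,hi,box,name,z):
    m=cv2.inRange(hsv[n],lo,hi); k=np.zeros_like(m);x0,y0,x1,y1=box;k[y0:y1,x0:x1]=m[y0:y1,x0:x1]
    v,u=np.nonzero(k)
    if len(u)==0: print(name,'none');return
    c=(u.mean(),v.mean()); r=cv2.minAreaRect(np.float32(np.c_[u,v]))
    print(n,name,len(u),np.round(c,1),'plane',plane(P[n],*c,z).round(1),'depth med',np.median(X[n][v,u],0).round(1),'rect',[plane(P[n],*q,z).round(0)[:2].tolist() for q in cv2.boxPoints(r)])
blob('top',(105,120,60),(130,255,255),(310,235,340,290),'grip',234)
blob('side',(105,120,60),(130,255,255),(325,170,368,200),'grip',230)
blob('top',(0,150,60),(8,255,255),(285,190,340,240),'red',215)
blob('top',(20,120,80),(35,255,255),(285,190,340,240),'yel',215)
blob('top',(45,100,40),(80,255,255),(285,190,340,240),'grn',215)
blob('top',(0,0,0),(180,120,45),(172,236,200,280),'panhandle',47)
# pan rim by depth
T=X['top']
for (zl,zh,box,nm) in((44,56,(100,160,200,250),'rim'),(40,52,(165,230,210,285),'hnd'),(205,222,(270,160,350,250),'plate'),(80,190,(205,195,250,245),'spout')):
    m=np.zeros(T.shape[:2],bool);x0,y0,x1,y1=box;m[y0:y1,x0:x1]=1
    m&=(T[...,2]>zl)&(T[...,2]<zh); q=T[m]; 
    if len(q)<4: print(nm,len(q));continue
    c,r=cv2.minEnclosingCircle(np.float32(q[:,:2])); rr=cv2.minAreaRect(np.float32(q[:,:2]))
    print(nm,len(q),'enc',np.round(c,1),round(r,1),'rect',np.round(rr[0],1),np.round(rr[1],1),round(rr[2],1), 'med',np.median(q,0).round(1))
m=(T[...,2]>135)&(T[...,2]<185);m[:,:225]=0;m[:,300:]=0;m[:195]=0;m[240:]=0
q=T[m];
for a in range(225,300,8):
    mm=m.copy();mm[:,:a]=0;mm[:,a+8:]=0
    if mm.any():print(a,T[mm].mean(0).round(1),T[mm].max(0).round(0)[2])
print('floor',np.median(T[300:350,150:210].reshape(-1,3),0), 'pan floor',T[206,153],'beaker',T[152,160])
# beaker/jar etc: contour bits
E
```

```text
top grip 312 [325.7 264.2] plane [432.2 -99.5 234. ] depth med [432.5 -99.5 234.9] rect [[470.0, -82.0], [475.0, -104.0], [395.0, -118.0], [391.0, -97.0]]
side grip 248 [347.6 186.5] plane [431.3 -98.4 230. ] depth med [428.1 -93.2 233.9] rect [[460.0, -73.0], [482.0, -110.0], [401.0, -126.0], [382.0, -90.0]]
top red 25 [318.4 222.5] plane [526.9 -87.  215. ] depth med [527.9 -88.3 213.9] rect [[533.0, -82.0], [533.0, -93.0], [521.0, -93.0], [521.0, -81.0]]
top yel 33 [302.1 219.3] plane [534.8 -49.9 215. ] depth med [535.5 -49.7 214. ] rect [[540.0, -43.0], [540.0, -57.0], [528.0, -56.0], [529.0, -43.0]]
top grn 30 [293.  205.4] plane [567.2 -29.6 215. ] depth med [568.  -29.5 214.1] rect [[573.0, -23.0], [573.0, -36.0], [561.0, -36.0], [561.0, -22.0]]
top panhandle 235 [182.  255.2] plane [460.7 267.   47. ] depth med [461.3 268.1  44.2] rect [[506.0, 306.0], [515.0, 291.0], [414.0, 226.0], [405.0, 241.0]]
rim 349 enc [598.5 320.6] 129.2 rect [604.5 358.8] [179.6 245.1] 87.0 med [572.5 316.4  46.8]
hnd 365 enc [466.1 276.8] 71.2 rect [466.5 276. ] [142.3  29.2] 30.3 med [469.5 274.4  44.1]
plate 2130 enc [560.4 -68.1] 76.9 rect [563.3 -66.4] [139.4 138.5] 88.6 med [567.3 -65.1 212.7]
spout 632 enc [552.5 124.4] 57.4 rect [544.7 123. ] [ 50.6 111.9] 14.8 med [538.8 121.2 155.9]
225 [538.7 127.4 154.7] 166.0
233 [542.3 107.3 160.9] 169.0
241 [547.3  87.2 163. ] 185.0
249 [546.5  67.6 168.4] 184.0
257 [550.7  49.2 161.8] 170.0
265 [555.6  29.3 162.4] 169.0
273 [558.8  10.  162.3] 170.0
281 [568.3  -8.3 164.1] 169.0
289 [570.9 -20.8 166. ] 167.0
floor [273.65573235 281.77284744  -2.69470918] pan floor [603.05902389 366.42295207  -2.93139043] beaker [755.61708489 344.35361925  19.7473624 ]
```

```bash
python3 - <<'E'
from h import *
a=cv2.imread('pics/top0.png')
c=cv2.resize(a[130:300,100:360],None,fx=3,fy=3,interpolation=cv2.INTER_CUBIC);cv2.imwrite('pics/crop1.png',c);print(c.shape)
E
```

```text
(510, 780, 3)
```

View pics/crop1.png

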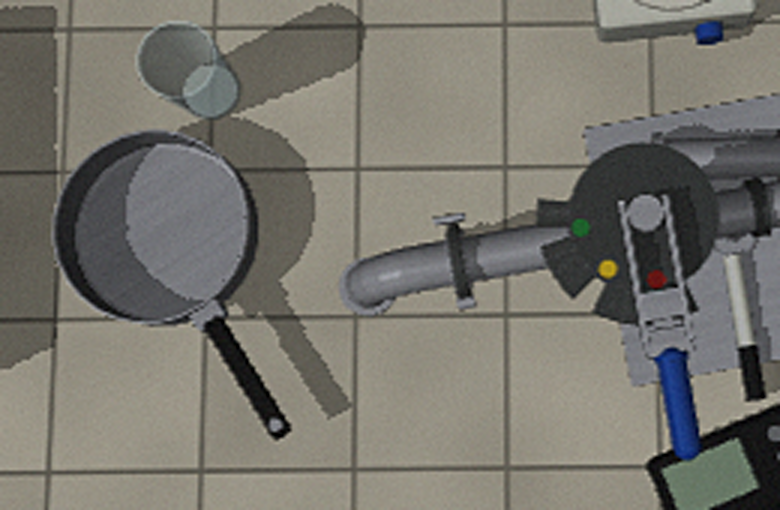

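Crop: pan rim about (152,206) in full-image pixels. The beaker base is near (170,160), close to the pan. All three dots are visible, and the lever sits at the red one. The estimates agree: stem ≈ (575,-76), skid yaw ≈ 10°, outlet ≈ (534,155). Next I'll refine the pan and the tool yaw.

```bash
python3 - <<'E'
from h import *
from scipy.optimize import least_squares
from scipy.spatial.transform import Rotation as Ro
P=manip.camera_params('top');Z=np.load('top0.npz');T=pts(P,Z['D'])
m=np.zeros(T.shape[:2],bool);m[168:245,112:192]=1
m&=(T[...,2]>42)&(T[...,2]<58);q=T[m][:,:2]
f=lambda a:np.hypot(*(q-a[:2]).T)-a[2]
c=plane(P,152,205.7,50);print('px centre',c)
r=least_squares(f,[c[0],c[1],88],loss='soft_l1',f_scale=2);print('rim fit',r.x.round(1),len(q))
for u,v in((118.5,205),(185.8,205),(152,173.5),(152,238)):print(plane(P,u,v,50).round(0)[:2])
print('beaker base',plane(P,170,160,0).round(0),'top',plane(P,159.3,150.7,110).round(0))
s=manip.read_state();R=Ro.from_euler('xyz',s['eef_rot']).as_matrix();print(R.round(3))
E
```

```text
px centre [595.796143   351.58496965  50.        ]
rim fit [596.9 357.6  89.2] 389
[599. 443.]
[597. 259.]
[686. 355.]
[508. 348.]
beaker base [737. 321.   0.] top [733. 317. 110.]
[[-0.     0.906  0.423]
 [ 0.001  0.423 -0.906]
 [-1.     0.    -0.001]]
```

jog_arm([
  [[10, 35, 25, 0, 0, 0], [20, 40, 25, 0, 0, 0], [20, 40, 25, 0, 0, 0], [20, 40, 25, 0, 0, 0], [20, 40, 20, 0, 0, 0]],
], gripper=1)

```text
clock: 0.6
eef_pos: [319.5, -301.6, 339.8]
eef_rot: [-3.11, 1.559, 2.032]
wrist_force: [0.9, -0.7, -0.3]
finger_gap: 94.4
```

jog_arm([
  [[12, 48, 0, 0, 0, 0], [12, 48, 0, 0, 0, 0], [12, 48, 0, 0, 0, 0], [12, 48, 0, 0, 0, 0], [12, 48, 0, 0, 0, 0]],
])

```text
clock: 1.1
eef_pos: [378.7, -58.6, 342.0]
eef_rot: [2.92, 1.562, 1.777]
wrist_force: [0.9, -0.3, 0.6]
finger_gap: 94.0
```

jog_arm([
  [[12, 48, 0, 0, 0, 2], [12, 48, 0, 0, 0, 2], [12, 48, -10, 0, 0, 2], [12, 48, -20, 0, 0, 2], [12, 40, -30, 0, 0, 0]],
])

```text
clock: 1.6
eef_pos: [435.8, 172.6, 287.5]
eef_rot: [2.158, 1.561, 1.162]
wrist_force: [0.4, 0.0, 0.4]
finger_gap: 94.1
```

```bash
cat >> h.py <<'E'
from scipy.spatial.transform import Rotation as Ro
def st():
    s=manip.read_state();R=Ro.from_euler('xyz',s['eef_rot']).as_matrix()
    print(s['clock'],'pos',s['eef_pos'].round(1),'x',R[:,0].round(3),'z',R[:,2].round(3),'jawdeg',np.degrees(np.arctan2(R[1,2],R[0,2])).round(1),'gap',round(s['finger_gap'],1),'F',s['wrist_force'].round(1),'j',s['joints'].round(2));return s
def grab(n,f):
    p=manip.camera_params(n);im,D=manip.camera(n);cv2.imwrite(f'pics/{f}.png',im);np.savez(f+'.npz',im=im,D=D,**p);return p,im,D
E
python3 - <<'E'
from h import *
st();p,im,D=grab('wrist','w1')
E
```

```text
1.6 pos [435.8 172.6 287.5] x [ 0.004  0.009 -1.   ] z [ 0.544 -0.839 -0.006] jawdeg -57.1 gap 94.1 F [0.4 0.  0.4] j [0.29 0.07 1.65 0.01 1.42 1.29]
```

View pics/w1.png

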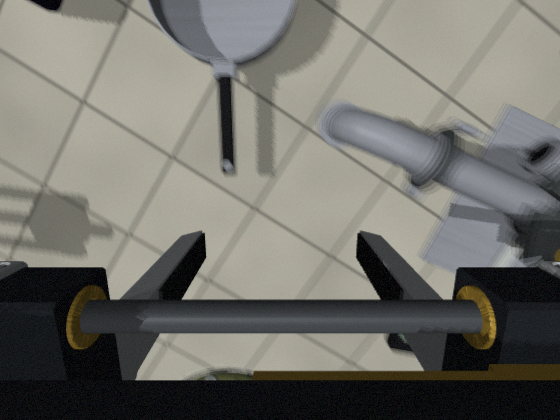

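Wrist view: the handle runs from (224,78) to (228,170), and the jaws are almost square across it. The spout bend is at (335,118).

```bash
python3 - <<'E'
from h import *
Z=np.load('w1.npz');p={k:Z[k] for k in('fx','fy','cx','cy','rvec','tvec')}
hsv=cv2.cvtColor(Z['im'],cv2.COLOR_BGR2HSV);m=cv2.inRange(hsv,(0,0,0),(180,255,50));m[:70]=0;m[180:]=0;m[:,:205]=0;m[:,250:]=0
v,u=np.nonzero(m);r=cv2.minAreaRect(np.float32(np.c_[u,v]));print(r)
print('ctr',plane(p,u.mean(),v.mean(),47))
l=cv2.fitLine(np.float32(np.c_[u,v]),2,0,.01,.01).ravel()
a=plane(p,l[2]-l[0]*45,l[3]-l[1]*45,47);b=plane(p,l[2]+l[0]*45,l[3]+l[1]*45,47);print(a,b,np.degrees(np.arctan2(*(a-b)[[1,0]])))
for q in((224,76),(228,174)):print(plane(p,*q,47))
E
```

```text
((226.4900360107422, 123.30050659179688), (93.03378295898438, 10.83646297454834), 87.1375961303711)
ctr [469.41697541 276.81829481  47.        ]
[513.49557095 305.80795552  47.        ] [422.34289966 245.85854742  47.        ] 33.33217193429039
[510.43558731 304.06774489  47.        ]
[409.62921943 238.60261755  47.        ]
```

jog_arm([
  [[5, 33, -35, 0, 0, 0.5], [5, 33, -40, 0, 0, 0], [5, 30, -40, 0, 0, 0], [5, 3, -30, 0, 0, 0], [0, 0, 0, 0, 0, 0]],
])

```text
clock: 2.15
eef_pos: [452.6, 273.5, 136.2]
eef_rot: [-2.868, 1.562, 2.433]
wrist_force: [0.0, -1.0, 0.3]
finger_gap: 94.1
```

```bash
python3 - <<'E'
from h import *
st();p,im,D=grab('wrist','w2')
hsv=cv2.cvtColor(im,cv2.COLOR_BGR2HSV)
p2,t,D2=grab('top','t2')
E
```

```text
2.15 pos [452.6 273.5 136.2] x [-0.007  0.006 -1.   ] z [ 0.555 -0.832 -0.009] jawdeg -56.3 gap 94.1 F [ 0.  -1.   0.3] j [0.47 0.35 1.68 0.01 1.12 1.45]
```

View pics/w2.png

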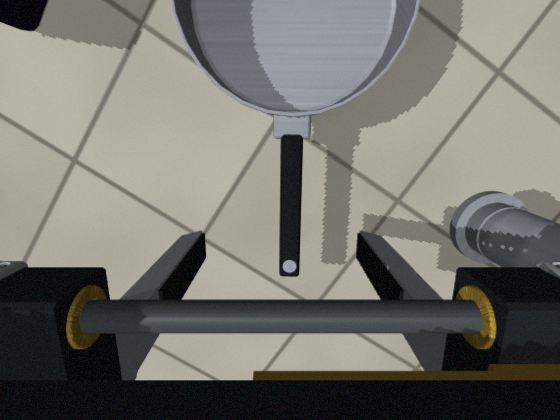

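Wrist view from close up: handle from (291,136) to (289,275), slightly right of the jaw mid-line at 281. The pan rim's bottom is at (295,117).

```bash
python3 - <<'E'
from h import *
Z=np.load('w2.npz');p={k:Z[k] for k in('fx','fy','cx','cy','rvec','tvec')}
a=plane(p,291,136,47);b=plane(p,289,275,47);print(a,b,np.linalg.norm(a-b),(a+b)/2,np.degrees(np.arctan2(*(a-b)[[1,0]])))
for q in ((185,45),(410,45),(296,110)):print(plane(p,*q,50))
# rim by edge rays: circle r=90 via 3+ points
q=np.array([plane(p,*x,50)[:2] for x in((181,32),(197,62),(225,92),(255,108),(335,110),(365,96),(392,70),(410,40))])
from scipy.optimize import least_squares
r=least_squares(lambda c:np.hypot(*(q-c).T)-90,[598,356]);print('pan',r.x,r.fun.round(1))
E
```

```text
[509.91800934 301.86332342  47.        ] [409.44946366 235.69881126  47.        ] 120.29825992256849 [459.6837365  268.78106734  47.        ] 33.367280550056414
[520.57276391 403.06978342  50.        ]
[611.55887583 266.25893896  50.        ]
[528.13974706 309.70719421  50.        ]
pan [599.05536118 356.40837349] [ 0.1  0.1  0.2 -0.7 -0.2  0.8  0.2 -0.7]
```

jog_arm([
  [[4, -3, -35, 0, 0, 0], [4, -3, -35, 0, 0, 0], [0, 0, -22, 0, 0, 0], [0, 0, 0, 0, 0, 0]],
])

```text
clock: 2.65
eef_pos: [466.6, 267.0, 56.1]
eef_rot: [1.886, 1.551, 0.9]
wrist_force: [-0.4, -0.3, 1.1]
finger_gap: 94.2
```

```bash
python3 - <<'E'
from h import *
st()
E
```

```text
2.65 pos [466.6 267.   56.1] x [ 0.012  0.015 -1.   ] z [ 0.552 -0.834 -0.006] jawdeg -56.5 gap 94.2 F [-0.4 -0.3  1.1] j [0.45 0.47 1.72 0.01 0.94 1.43]
```

jog_arm([
  [[-4, 0, -9, 0, 0, 0], [0, 0, -6, 0, 0, 0], [0, 0, 0, 0, 0, 0]],
])

```text
clock: 2.95
eef_pos: [464.8, 267.4, 45.8]
eef_rot: [1.759, 1.544, 0.772]
wrist_force: [-0.1, 0.2, -0.2]
finger_gap: 94.1
```

jog_arm([
  [[0, 0, 0, 0, 0, 0], [0, 0, 0, 0, 0, 0], [0, 0, 0, 0, 0, 0], [0, 0, 0, 0, 0, 0], [0, 0, 0, 0, 0, 0]],
], gripper=-1, squeeze=20)

```text
clock: 3.45
eef_pos: [465.7, 268.1, 48.2]
eef_rot: [1.723, 1.541, 0.737]
wrist_force: [0.2, -1.2, 0.6]
finger_gap: 57.6
```

```bash
python3 - <<'E'
from h import *
st()
E
```

```text
3.45 pos [465.7 268.1  48.2] x [ 0.022  0.02  -1.   ] z [ 0.551 -0.834 -0.005] jawdeg -56.5 gap 57.6 F [ 0.2 -1.2  0.6] j [0.45 0.47 1.73 0.01 0.91 1.43]
```

jog_arm([
  [[-1, 0, -5, -1.1, 1.2, 0], [0, 0, -1, 0, 0, 0], [0, 0, 0, 0, 0, 0], [0, 0, 0, 0, 0, 0], [0, 0, 0, 0, 0, 0]],
])

```text
clock: 3.95
eef_pos: [464.5, 268.1, 41.3]
eef_rot: [-1.508, 1.569, -2.495]
wrist_force: [-0.7, 0.2, 1.8]
finger_gap: 18.3
```

jog_arm([
  [[0, 0, 0, 0, 0, 0], [0, 0, 0, 0, 0, 0], [0, 0, 0, 0, 0, 0]],
])

```text
clock: 4.25
eef_pos: [464.5, 268.2, 41.3]
eef_rot: [-1.433, 1.569, -2.419]
wrist_force: [0.0, -0.1, -1.6]
finger_gap: 17.9
```

```bash
python3 - <<'E'
from h import *
st()
E
```

```text
4.25 pos [464.5 268.2  41.3] x [-0.001 -0.001 -1.   ] z [ 0.552 -0.834  0.   ] jawdeg -56.5 gap 17.9 F [ 0.  -0.1 -1.6] j [ 0.46  0.5   1.72 -0.    0.93  1.44]
```

jog_arm([
  [[-6, -16, 0, 0, 0, 0], [-6, -20, 0, 0, 0, 0], [-7, -20, 0, 0, 0, 0], [-7, -20, 0, 0, 0, 0], [-7, -20, 0, 0, 0, 0]],
])

```text
clock: 4.75
eef_pos: [431.0, 171.5, 41.4]
eef_rot: [1.327, 1.569, 0.345]
wrist_force: [0.8, 1.3, -1.9]
finger_gap: 17.5
```

```bash
python3 - <<'E'
from h import *
st()
E
```

```text
4.75 pos [431.  171.5  41.4] x [ 0.002  0.001 -1.   ] z [ 0.555 -0.832  0.   ] jawdeg -56.3 gap 17.5 F [ 0.8  1.3 -1.9] j [0.3  0.36 1.92 0.   0.85 1.28]
```

Good. Target (399.5,67.5): remaining (-31,-104).

jog_arm([
  [[-6, -20, 0, 0, 0, 0], [-6, -20, 0, 0, 0, 0], [-6, -20, 0, 0, 0, 0], [-6, -20, 0, 0, 0, 0], [-5, -15, 0, 0, 0, 0]],
])

```text
clock: 5.25
eef_pos: [400.5, 73.0, 41.6]
eef_rot: [1.296, 1.567, 0.316]
wrist_force: [1.1, 1.2, -2.7]
finger_gap: 18.3
```

```bash
python3 - <<'E'
from h import *
st();grab('top','t3');grab('side','s3')
a=cv2.imread('pics/t3.png')[130:310,120:360];b=cv2.imread('pics/s3.png')[150:400,80:420]
a=cv2.resize(a,(400,300));b=cv2.resize(b,(400,300));cv2.imwrite('pics/c3.png',np.hstack([a,b]))
E
```

```text
5.25 pos [400.5  73.   41.6] x [ 0.003  0.001 -1.   ] z [ 0.557 -0.831  0.001] jawdeg -56.2 gap 18.3 F [ 1.1  1.2 -2.7] j [0.09 0.26 2.07 0.   0.81 1.07]
```

View pics/c3.png

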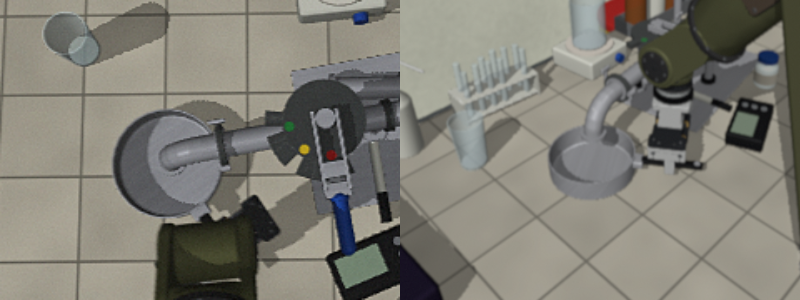

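The pan is under the spout. In the crop its rim spans x 113–224 and y 109–217, so it is centred at about (168,163). I'll put numbers on that.

```bash
python3 - <<'E'
from h import *
P=manip.camera_params('top')
f=lambda u,v:(120+u*.6,130+v*.6)
for q in((113,163),(224,163),(168.5,109),(168.5,217),(168.5,163)):print(plane(P,*f(*q),50).round(0)[:2])
# spout from side view & top: outer elbow
Z=np.load('s3.npz');S=pts(manip.camera_params('side'),Z['D'])
m=(S[...,2]>88)&(S[...,2]<125)&(S[...,1]>100)&(S[...,1]<200)&(S[...,0]>480)&(S[...,0]<590)
q=S[m];print(len(q),q.mean(0),q.min(0),q.max(0))
from scipy.optimize import least_squares
r=least_squares(lambda c:np.hypot(*(q[:,:2]-c[:2]).T)-c[2],[534,155,20],bounds=([400,50,15],[700,250,27]),loss='soft_l1');print('spout',r.x)
E
```

```text
[534. 252.]
[532.  72.]
[622. 163.]
[446. 161.]
[533. 162.]
305 [526.02965932 161.7902404  103.94194406] [509.58211875 128.57475186  88.19912692] [561.26310098 180.36902025 124.92390404]
spout [538.26143186 150.76486558  21.55761159]
```

jog_arm([
  [[1, -8, 0, 0, 0, 0], [0, 0, 0, 0, 0, 0]],
])

```text
clock: 5.55
eef_pos: [401.4, 64.8, 41.6]
eef_rot: [1.344, 1.569, 0.363]
wrist_force: [-1.7, 0.2, -1.0]
finger_gap: 18.2
```

jog_arm([
  [[0, 0, 0, 0, 0, 0], [0, 0, 0, 0, 0, 0], [0, 0, 0, 0, 0, 0], [0, 0, 0, 0, 0, 0], [0, 0, 0, 0, 0, 0]],
], gripper=0)

```text
clock: 6.05
eef_pos: [402.6, 66.0, 41.9]
eef_rot: [1.256, 1.567, 0.275]
wrist_force: [-0.1, -0.7, 0.0]
finger_gap: 47.1
```

```bash
python3 - <<'E'
from h import *
st()
E
```

```text
6.05 pos [402.6  66.   41.9] x [ 0.004  0.001 -1.   ] z [ 0.556 -0.831  0.001] jawdeg -56.2 gap 47.1 F [-0.1 -0.7  0. ] j [0.07 0.26 2.07 0.   0.81 1.05]
```

jog_arm([
  [[0, 0, 40, 0, 0, 0], [0, 0, 50, 0, 0, 0], [0, 0, 50, 0, 0, 0], [0, 0, 50, 0, 0, -4], [0, 0, 50, 0, 0, -5]],
])

```text
clock: 6.55
eef_pos: [397.6, 65.9, 281.5]
eef_rot: [-2.195, 1.562, 2.947]
wrist_force: [0.4, -0.3, -0.3]
finger_gap: 46.9
```

jog_arm([
  [[4, -20, 40, 0, 0, -4], [7, -40, 20, 0, 0, -5], [7, -40, 0, 0, 0, -5], [7, -40, 0, 0, 0, -2], [5, -22, 0, 0, 0, 0]],
])

```text
clock: 7.05
eef_pos: [427.9, -99.5, 352.6]
eef_rot: [1.613, 1.564, 0.184]
wrist_force: [-0.0, 0.9, -0.1]
finger_gap: 47.0
```

```bash
python3 - <<'E'
from h import *
st()
p,im,D=grab('wrist','w4')
E
```

```text
7.05 pos [427.9 -99.5 352.6] x [ 0.007  0.001 -1.   ] z [ 0.141 -0.99  -0.   ] jawdeg -81.9 gap 47.0 F [-0.   0.9 -0.1] j [-0.31 -0.03  1.6   0.    1.56  1.12]
```

View pics/w4.png

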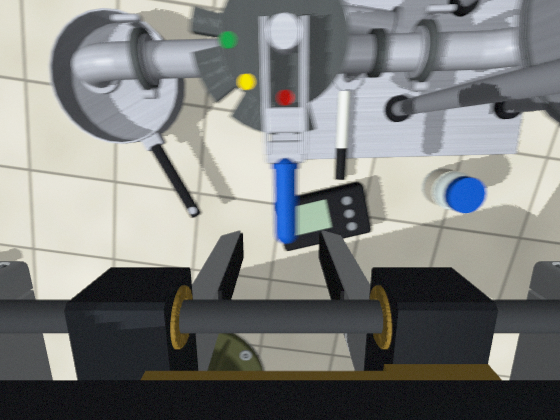

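Wrist view over the lever: grip axis at x≈286, rows 160–240, and the pan is under the spout. Measuring the grip, the dots and the pan.

```bash
python3 - <<'E'
from h import *
Z=np.load('w4.npz');p={k:Z[k] for k in('fx','fy','cx','cy','rvec','tvec')}
hsv=cv2.cvtColor(Z['im'],cv2.COLOR_BGR2HSV)
def b(lo,hi,box,z,n):
    m=cv2.inRange(hsv,lo,hi);k=0*m;x0,y0,x1,y1=box;k[y0:y1,x0:x1]=m[y0:y1,x0:x1];v,u=np.nonzero(k)
    r=cv2.minAreaRect(np.float32(np.c_[u,v]));print(n,len(u),plane(p,*r[0],z).round(1));return u,v
u,v=b((105,120,60),(130,255,255),(268,150,302,260),232,'grip')
l=cv2.fitLine(np.float32(np.c_[u,v]),2,0,.01,.01).ravel();a=plane(p,l[2]-l[0]*30,l[3]-l[1]*30,232);c=plane(p,l[2]+l[0]*30,l[3]+l[1]*30,232);d=(a-c) if a[0]>c[0] else c-a;print('dir',np.degrees(np.arctan2(d[1],d[0])))
for n,lo,hi in(('red',(0,150,60),(8,255,255)),('yel',(20,120,80),(35,255,255)),('grn',(45,100,40),(80,255,255))):b(lo,hi,(210,25,310,110),215,n)
print('pan',plane(p,118,77,50).round(0),[plane(p,*q,50).round(0)[:2].tolist() for q in((53,77),(183,77),(118,10),(118,143))])
E
```

```text
grip 1578 [ 433.7 -105.8  232. ]
dir 9.741694400931578
red 177 [526.7 -90.1 215. ]
yel 262 [534.9 -53.  215. ]
grn 252 [567.5 -33.5 215. ]
pan [537. 147.  50.] [[524.0, 237.0], [550.0, 56.0], [622.0, 148.0], [445.0, 145.0]]
```

jog_arm([
  [[3, -2, -40, 0, 0, 1], [1, -2, -45, 0, 0, 0.5], [0, 0, -25, 0, 0, 0], [0, 0, -8, 0, 0, 0], [0, 0, 0, 0, 0, 0]],
])

```text
clock: 7.6
eef_pos: [432.2, -106.7, 231.2]
eef_rot: [1.459, 1.562, 0.054]
wrist_force: [-0.4, 1.0, -0.1]
finger_gap: 47.1
```

```bash
python3 - <<'E'
from h import *
st()
E
```

```text
7.6 pos [ 432.2 -106.7  231.2] x [ 0.009  0.    -1.   ] z [ 0.165 -0.986  0.001] jawdeg -80.5 gap 47.1 F [-0.4  1.  -0.1] j [-0.33  0.05  1.8   0.    1.29  1.08]
```

jog_arm([
  [[0, 3, -4, 0, 0.4, 0], [0, 0, 0, 0, 0, 0]],
])

```text
clock: 7.8
eef_pos: [433.0, -103.6, 229.2]
eef_rot: [1.31, 1.567, -0.095]
wrist_force: [-0.2, -0.2, -0.4]
finger_gap: 47.0
```

jog_arm([
  [[0, 0, 0, 0, 0, 0], [0, 0, 0, 0, 0, 0], [0, 0, 0, 0, 0, 0], [0, 0, 0, 0, 0, 0], [0, 0, 0, 0, 0, 0]],
], gripper=-1, squeeze=20)

```text
clock: 8.3
eef_pos: [433.7, -103.4, 231.6]
eef_rot: [1.219, 1.564, -0.186]
wrist_force: [0.5, -0.0, -1.0]
finger_gap: 21.2
```

```bash
python3 - <<'E'
from h import *
st()
E
```

```text
8.3 pos [ 433.7 -103.4  231.6] x [ 0.007 -0.001 -1.   ] z [ 0.165 -0.986  0.003] jawdeg -80.5 gap 21.2 F [ 0.5 -0.  -1. ] j [-0.32  0.05  1.79  0.    1.29  1.09]
```

jog_arm([
  [[0, 0, 8, 0, 0, 0], [1, 0, 9, 0, 0, 0], [1, 0, 9, 0, 0, 0], [1, 0, 6, 0, 0, 0], [0, 0, 0, 0, 0, 0]],
])

```text
clock: 8.8
eef_pos: [436.7, -102.9, 265.5]
eef_rot: [1.435, 1.565, 0.03]
wrist_force: [1.1, 1.2, -7.7]
finger_gap: 21.2
```

```bash
python3 - <<'E'
from h import *
s=st()
stem=np.array([576,-77]);r=np.hypot(*(s['eef_pos'][:2]-stem));a0=np.arctan2(*(s['eef_pos'][:2]-stem)[::-1]);print(r,np.degrees(a0))
q=s['eef_pos'][:2]
for k in range(1,11):
    n=stem+r*np.array([np.cos(a0-k*.0785),np.sin(a0-k*.0785)]);print((n-q).round(1),n.round(1));q=n
E
```

```text
8.8 pos [ 436.7 -102.9  265.5] x [ 0.005  0.    -1.   ] z [ 0.166 -0.986  0.001] jawdeg -80.5 gap 21.2 F [ 1.1  1.2 -7.7] j [-0.31  0.04  1.73  0.    1.37  1.09]
141.64864428243308 -169.44986604015247
[-1.6 11. ] [435.1 -91.9]
[-0.7 11.1] [434.4 -80.8]
[ 0.1 11.1] [434.5 -69.7]
[ 1.  11.1] [435.5 -58.7]
[ 1.9 11. ] [437.4 -47.7]
[ 2.7 10.8] [440.1 -36.9]
[ 3.6 10.5] [443.7 -26.4]
[ 4.4 10.2] [448.1 -16.2]
[5.2 9.8] [453.2  -6.3]
[5.9 9.4] [459.2   3.1]
```

jog_arm([
  [[-1.5, 11, 0, 0, 0, -4.5], [-0.5, 11, 0, 0, 0, -4.5], [0, 11, 0, 0, 0, -4.5], [1, 11, 0, 0, 0, -4.5], [2, 11, 0, 0, 0, -4.5]],
])

```text
clock: 9.3
eef_pos: [437.7, -47.9, 264.8]
eef_rot: [1.087, 1.565, -0.725]
wrist_force: [4.1, -1.5, -8.2]
finger_gap: 20.9
```

```bash
python3 - <<'E'
from h import *
s=st()
E
```

```text
9.3 pos [437.7 -47.9 264.8] x [ 0.005 -0.004 -1.   ] z [-0.239 -0.971  0.003] jawdeg -103.8 gap 20.9 F [ 4.1 -1.5 -8.2] j [-0.19  0.02  1.75 -0.    1.37  1.62]
```

jog_arm([
  [[2.5, 11, 0, 0, 0, -4.5], [3.5, 10.5, 0, 0, 0, -4.5], [4.5, 10, 0, 0, 0, -4.5], [5, 10, 0, 0, 0, -4.5], [6, 9.5, 0, 0, 0, -4]],
])

```text
clock: 9.8
eef_pos: [460.3, 3.8, 264.3]
eef_rot: [1.029, 1.56, -1.184]
wrist_force: [3.0, -4.3, -8.0]
finger_gap: 21.0
```

```bash
python3 - <<'E'
from h import *
s=st();grab('top','t5')
cv2.imwrite('pics/c5.png',cv2.resize(cv2.imread('pics/t5.png')[150:300,170:370],(800,600)))
d=s['eef_pos'][:2]-np.array([576,-77]);print(np.hypot(*d),np.degrees(np.arctan2(d[1],d[0])))
E
```

```text
9.8 pos [460.3   3.8 264.3] x [ 0.004 -0.01  -1.   ] z [-0.599 -0.801  0.005] jawdeg -126.8 gap 21.0 F [ 3.  -4.3 -8. ] j [-0.07  0.06  1.71 -0.01  1.37  2.15]
141.07616914677052 145.06418351421993
```

View pics/c5.png

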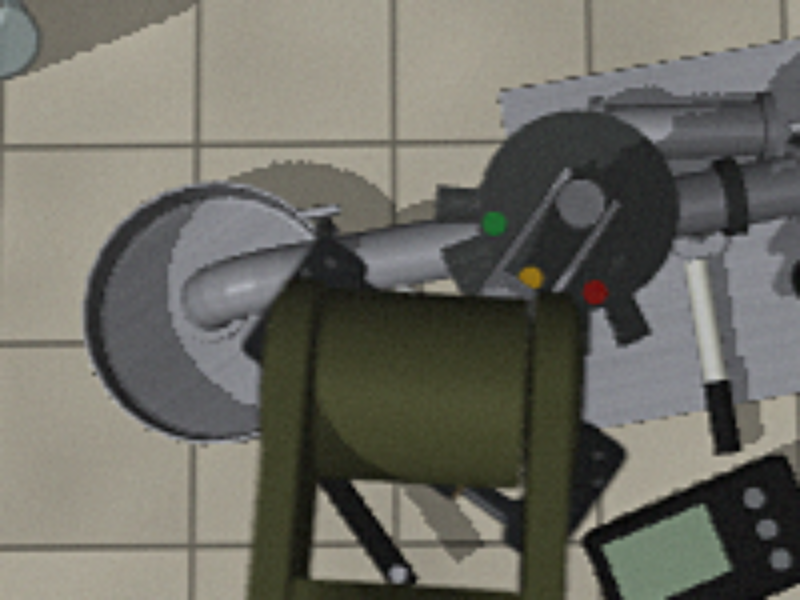

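The lever now lies over the yellow dot. The TCP turned 45.5°. Lowering it in small steps while watching the force.

jog_arm([
  [[-0.5, 0.5, -8, 0, 0, 0], [-0.5, 0.5, -8, 0, 0, 0], [-0.5, 0.3, -6, 0, 0, 0], [0, 0, -5, 0, 0, 0], [0, 0, 0, 0, 0, 0]],
])

```text
clock: 10.35
eef_pos: [458.6, 6.2, 235.0]
eef_rot: [0.957, 1.562, -1.255]
wrist_force: [0.4, 2.8, -3.1]
finger_gap: 21.3
```

```bash
python3 - <<'E'
from h import *
s=st()
d=s['eef_pos'][:2]-np.array([576,-77]);print(np.hypot(*d),np.degrees(np.arctan2(d[1],d[0])))
E
```

```text
10.35 pos [458.6   6.2 235. ] x [ 0.003 -0.009 -1.   ] z [-0.598 -0.801  0.005] jawdeg -126.7 gap 21.3 F [ 0.4  2.8 -3.1] j [-0.06  0.08  1.75 -0.01  1.3   2.15]
143.9005576908646 144.6986721763104
```

jog_arm([
  [[0, 0, -3, 0, 0, 0], [0, 0, -1, 0, 0, 0], [0, 0, 0, 0, 0, 0]],
])

```text
clock: 10.65
eef_pos: [458.7, 6.1, 232.1]
eef_rot: [1.122, 1.561, -1.09]
wrist_force: [-3.9, 1.8, 3.3]
finger_gap: 21.4
```

jog_arm([
  [[0, 0, 0, 0, 0, 0], [0, 0, 0, 0, 0, 0], [0, 0, 0, 0, 0, 0], [0, 0, 0, 0, 0, 0]],
], gripper=0)

```text
clock: 11.05
eef_pos: [459.3, 5.4, 232.8]
eef_rot: [1.222, 1.559, -0.99]
wrist_force: [0.3, 0.2, 0.1]
finger_gap: 46.5
```

jog_arm([
  [[0, 0, 15, 0, 0, 0], [0, 0, 40, 0, 0, 0], [-5, 0, 50, 0, 0, 0], [-10, 0, 20, 0, 0, 0], [-10, 0, 0, 0, 0, 0]],
])

```text
clock: 11.55
eef_pos: [432.8, 5.1, 360.7]
eef_rot: [0.924, 1.56, -1.289]
wrist_force: [0.1, -0.4, -1.5]
finger_gap: 47.3
```

```bash
python3 - <<'E'
from h import *
s=st();p,im,D=grab('wrist','w6');grab('side','s6')
b=cv2.resize(cv2.imread('pics/s6.png')[140:390,90:423],(560,420));cv2.imwrite('pics/c6.png',cv2.resize(np.hstack([im,b]),(800,300)))
E
```

```text
11.55 pos [432.8   5.1 360.7] x [ 0.003 -0.01  -1.   ] z [-0.599 -0.801  0.006] jawdeg -126.8 gap 47.3 F [ 0.1 -0.4 -1.5] j [-0.07 -0.04  1.59 -0.01  1.59  2.15]
```

View pics/c6.png

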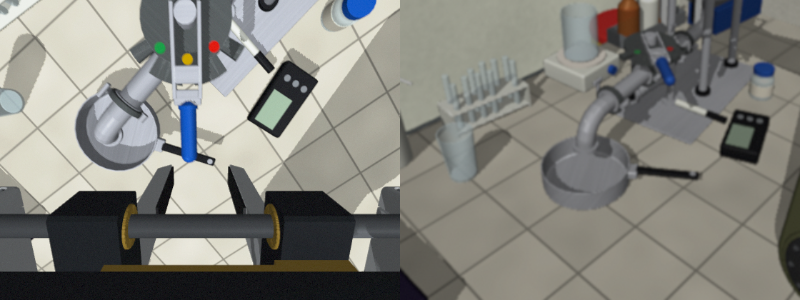

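The lever is over the yellow dot and the pan is under the spout with the bystanders in place. Checking the lever's height and angle.

```bash
python3 - <<'E'
from h import *
for f,box in(('w6',(240,140,300,235)),('s6',(325,170,400,240))):
    Z=np.load(f+'.npz');p={k:Z[k] for k in('fx','fy','cx','cy','rvec','tvec')};T=pts(p,Z['D'])
    m=cv2.inRange(cv2.cvtColor(Z['im'],cv2.COLOR_BGR2HSV),(105,120,40),(130,255,255));k=0*m;x0,y0,x1,y1=box;k[y0:y1,x0:x1]=m[y0:y1,x0:x1]
    v,u=np.nonzero(k);q=T[v,u];q=q[(q[:,2]>200)&(q[:,2]<300)]
    if len(q)<10:print(f,len(u));continue
    c=q.mean(0);l=cv2.fitLine(np.float32(q[:,:2]),2,0,.01,.01).ravel();t=(q[:,:2]-l[2:])@l[:2]
    s=np.polyfit(t,q[:,2],1)
    print(f,len(q),c.round(1),'ang',np.degrees(np.arctan(l[1]/l[0])),'slope rad',s[0],'z 95%',np.percentile(q[:,2],95), 'len',np.ptp(t))
E
```

```text
w6 1707 [458.2   3.7 236.4] ang -36.359795 slope rad 0.018888187635535996 z 95% 239.23246467643176 len 80.84890940549123
s6 152
```

jog_arm([
  [[-20, -40, 20, 0, 0, 0], [-20, -45, 0, 0, 0, 0], [-10, -45, 0, 0, 0, 0], [0, -45, 0, 0, 0, 0], [0, -45, 0, 0, 0, 0]],
])

```text
clock: 12.15
eef_pos: [378.7, -217.6, 370.6]
eef_rot: [-0.347, 1.559, -2.551]
wrist_force: [1.9, 0.4, 0.5]
finger_gap: 47.0
```

```bash
python3 - <<'E'
from h import *
s=st();p,im,D=grab('top','t7');T=pts(p,D)
m=cv2.inRange(cv2.cvtColor(im,cv2.COLOR_BGR2HSV),(105,120,40),(130,255,255));k=0*m;k[215:275,260:345]=m[215:275,260:345]
v,u=np.nonzero(k);q=T[v,u];print('grip',len(u),q.mean(0),np.percentile(q[:,2],[10,50,90]))
if len(u):
    l=cv2.fitLine(np.float32(q[:,:2]),2,0,.01,.01).ravel();print(np.degrees(np.arctan(l[1]/l[0])),np.polyfit((q[:,:2]-l[2:])@l[:2],q[:,2],1))
cv2.imwrite('pics/c7.png',cv2.resize(im[130:300,130:390],(780,510)))
E
```

```text
12.15 pos [ 378.7 -217.6  370.6] x [-0.009 -0.006 -1.   ] z [-0.591 -0.806  0.011] jawdeg -126.2 gap 47.0 F [1.9 0.4 0.5] j [-0.6  -0.03  1.56 -0.01  1.61  1.6 ]
grip 330 [458.28068538   5.58759605 239.67197972] [230.7072561  234.63441764 237.62647423]
-35.829655 [-1.30783605e-01  2.39671978e+02]
```

View pics/c7.png

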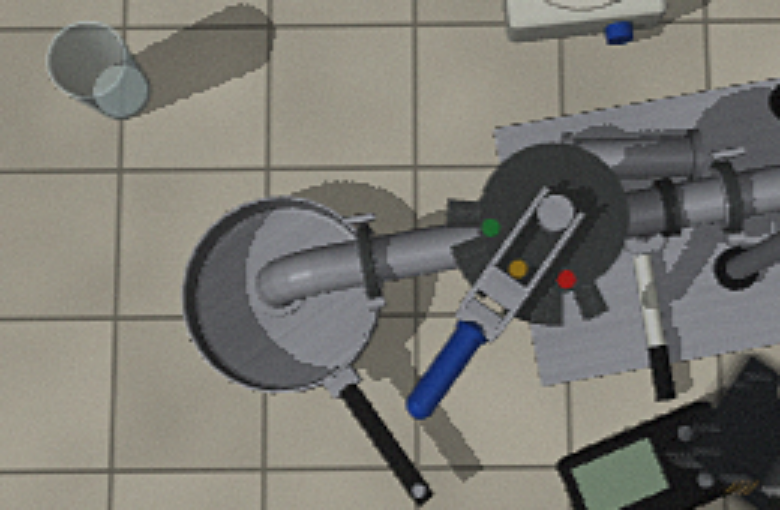

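Final checks pass. The grip's top height is 234.6 by the top camera (234.9 when it was home in the closed notch). The lever is at -36° in the world frame (-35° expected), and the pan is centred at about (533,154) against an outlet at about (535,154).

```bash
python3 -c "
from h import *
st();print(manip.sign_off())"
```

```text
12.2 pos [ 378.2 -222.5  369.5] x [-0.012 -0.007 -1.   ] z [-0.594 -0.805  0.012] jawdeg -126.4 gap 47.1 F [ 0.8 -2.7 -1.1] j [-0.61 -0.02  1.56 -0.01  1.61  1.6 ]
the job is handed in; nothing more can be done
None
```

The pan is under the spout and the valve is half open. I handed the job in at 12.2 s, with the gripper empty and clear of everything.

**Pan:** I took it by its handle and slid it along the bench, then let go. By the top camera its centre is at about (533, 154) mm, with the outlet estimated at about (535, 154). The wrist view put the pan about 4 mm from that, which is within the calibration differences. I did not measure its tilt separately, but it was never lifted and it looks flat.

**Valve:** With the pan in place, I lifted the lever about 34 mm, swung it about 45° to the yellow dot, lowered it and released it. Its grip is back at the height it had when home in the closed notch (top camera 234.6 mm against 234.9; wrist camera top 239 mm), not about 16 mm higher as it would be resting on the plate. It points along about -36° in the world frame, where -35° was expected.

**Checks that failed or disagreed:**
- The side camera's height check on the lever found no usable depth points.
- The lever slope fitted from the top camera (0.13 rad) looked wrong and I put it down to stray pixels. The wrist camera showed the lever level to within 0.02 rad.

**Other items:** The beaker, jar, pH meter and marker look to be where they were in the last pictures. I did not measure them or check the spool separately.

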